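# Lean the matching plate on the sloped welding rest

## Robot

A 7-joint arm with a two-finger parallel gripper is mounted at the origin on the work surface. World frame = base frame: x ahead of the robot, y to its left, z up, the work surface at z = 0. Lengths are in m, angles in rad, forces in N, time in s.
With the tool pointing down it reaches from about 0.35 to 0.9 m from the base axis. Payload 19.9 kg.
Tool frame: the origin (TCP) lies midway between the tips of the shut fingers; the grasp point (between the pads) lies 19 mm behind it; z points along the fingers, y is the line along which they close (so a half turn about z gives the same grasp; the last joint's range is limited). The gripper opens to 94 mm and grips with 3 to 60 N. Pads are 16 mm wide; open, the fingers measure 119 mm over their backs; the gripper's body (75 mm by 177 mm) begins 78 mm behind the grasp point.
Start: joints at [1.115, 0.417, -0.01, 1.614, 0.005, 1.111, -0.053], TCP at [0.251, -0.572, 0.205] pointing down, gripper open.
Joint ranges: [-2.81, 2.81], [-0.39, 2.02], [-1.27, 1.25], [0.06, 2.57], [-1.19, 4.33], [0.19, 2], [-2.82, 2.82]. Speed limits (rad/s): [1.89, 1.89, 2.39, 2.39, 3.01, 3.01, 3.01].

## Interface

Orientations are given as a 3x3 rotation matrix whose columns are the frame's x, y, z axes.
In Python, from bench import sense, get_image, calibration, sign_off gives the robot as it stands. The module is installed in compiled form; this text tells all that it offers.
- The arm moves only by the shell command python3 -m jog 'ROWS' [OPENING] [FORCE]. ROWS is JSON, one flat list of numbers, 6 for each row, row after row: the shift along the tool's x, y, z in m, then the turn, a rotation vector about the tool's x, y, z in degrees. In form: [x, y, z, rx, ry, rz, x, y, z, rx, ry, rz, ...]. A call has 1 to 12 rows; each row is the pose to reach, as a shift and turn from the pose commanded when the call began, along the tool's axes at that moment; what a row does not reach only later rows make up. A row lasts 1/10 s, in which the tool goes at most 50 mm and 8.59 degrees, less where a joint would pass 70% of its speed; a pose out of reach is approached as far as the arm can. A call with a gripper value outside its range is refused whole. OPENING is the opening, from 0 (shut) to 1 (fully open), set as the call begins (- or left out, the last holds). The fingers move at their own pace and stop on an object; FORCE is the grip in N (left out, the last holds). Time passes only in rows, so rows that repeat a pose let the fingers close. It gives the time, the measured TCP pose, the force, the opening and the grip force at its end, in the units of the state.
- sense(): the state, without advancing time (a new reading comes with each control period).
- get_image(name): name is "scene" or "top" or "wrist"; returns the picture (384x512x3 uint8, red, green, blue); there is no depth.
- calibration(name): a dict with "K" (3x3 intrinsics, pixels), "R" (3x3) and "t" (3): a world point X has camera coordinates R X + t. Camera axes: x right, y down, z forward; pixel columns grow to the right and rows downward; lengths in m; the calibration is good to about 2 mm. A picture is of the moment at which its call begins: read the wrist's pose just before it. calibration takes no time and is no camera call; for the wrist camera it gives the pose at the moment of the call.
- sign_off(): hands the job in; it is judged then, once.
The state is a dict: "clock": time; "joint_positions": joint angles; "joint_vel": joint speeds; "joint_torque": joint torques, N m; "ee_pos": TCP position; "orientation": TCP orientation; "wrist_force": force on the tool from outside, world axes, zero at the start; "ft_torque": the same for the moment, N m; "opening": finger opening in m; "grip_force": force on a finger pad.
Only numpy, scipy, OpenCV 4.12 (cv2) and the standard library are available. Lean on these libraries where they do the work, as an engineer would, in place of code of your own. Each camera call takes 0.05 s, during which the arm holds its last target. There are 200 camera calls.

## Task

Three steel plates that differ only in width stand in the wooden rack. Take the one that just fits between the two yellow cheeks of the blue sloped rest (the middle width) and lean it on the rest: foot down on the ledge between the cheeks, back flat against the slope. Keep the fingers on it until it lies against the slope rather than letting it fall back, then let go; leave the other two plates in their slots and do not disturb the things lying around.

Things in the scene. Friction and masses are not known exactly. Their poses are not given: they have to be found in the camera images.
- middle: Loose bright steel plate, 76 mm wide, 110 mm tall, 8 mm thick, about 0.52 kg; starts standing upright in one of the three slots of the rack (any slot). Origin: centre of its bottom face; x through the thickness, y along the width, z up. This is the one that fits the rest.
- middle_center (a point): Centre of the middle plate, 55 mm above its origin.
- narrow: Loose bright steel plate, 60 mm wide, 110 mm tall, 8 mm thick, about 0.41 kg; starts standing upright in one of the three slots of the rack (any slot). Origin: centre of its bottom face; x through the thickness, y along the width, z up. Too narrow: leave it.
- wide: Loose bright steel plate, 92 mm wide, 110 mm tall, 8 mm thick, about 0.63 kg; starts standing upright in one of the three slots of the rack (any slot). Origin: centre of its bottom face; x through the thickness, y along the width, z up. Too wide for the rest: leave it.
- rack: Fixed wooden rack 220 mm (x) by 112 mm (y), 37 mm high; origin at the centre of its underside. Three open-ended slots along its y at x = -70, 0, +70 mm, 10 mm wide, floors 12 mm above the table. Plates stand in them, broad faces looking along the rack's x, tops 122 mm above the table, 62 mm clear between neighbours.
- rest: Fixed welding rest: aluminium base 112 x 108 x 14 mm under the blue seat, 84 mm high in all. Origin on the table below the seat's origin; x is level, the way the slope looks (roughly away from the robot). Two yellow cheeks, 84 mm clear between them, 22 mm high, stand at the ends of the seat's ledge. The leaning plate stands 50 mm above the slope's top edge, both faces free there.
- seat: Fixed blue seat of the rest. Origin: middle of the inner corner line of ledge and slope, 30 mm above the table. z runs up the slope (leaning back 25 degrees from vertical), x square out of it, y along the corner. Slope: plane x = 0, 96 mm wide, up to z = 60 mm, 10 mm thick. Ledge: plane z = 0, x = 0 to 26 mm, square to the slope. The leaning plate's centre ends at x = 4, y = 0, z = 55 mm.
- jar: Bystander: loose glass jar with black lid, 48 mm across, 65 mm high; origin at the centre of its base.
- block: Bystander: loose brass block, 45 x 45 x 30 mm; origin at the centre of its underside.
- screwdriver: Bystander: loose screwdriver lying on the table beyond the rack and rest; its x runs along it, from handle to tip.
- brush: Bystander: loose hand brush lying on the table beyond the rack and rest; its x runs along it, from handle to head.

How it is judged:
By the outcome, as a careful person would: the job done as asked, in the order asked, and still so for the second after the job is handed in, with the robot touching nothing.
It also fails if it takes over 48 s, if anything falls off the work surface, if the arm or the gripper's body presses on something with over 40 N, if the wrist force passes 120 N, or if a joint passes its speed limit or range.

## Working session

There is one attempt and no reset: what is moved stays moved. The work goes in short steps, Python scripts to look and compute and a shell command to move; the robot and the scene stay as the last step left them, time stands still between calls to the robot, and variables do not carry over. Pictures are saved under pics/ and viewed, at most 10 in all, crops included, and the job is handed in when it is done.

```bash
mkdir -p pics; python3 - <<'E'
from bench import *
import cv2,numpy as np
for n in("scene","top"):
    im=get_image(n); cv2.imwrite(f"pics/{n}0.png",cv2.cvtColor(im,cv2.COLOR_RGB2BGR))
    c=calibration(n); print(n,[np.round(c[k],4).tolist() for k in("K","R","t")])
s=sense(); print(s["clock"],s["ee_pos"],np.round(s["orientation"],3),s["opening"])
E
```

```text
scene [[[354.1643, 0.0, 248.2405], [0.0, 354.1643, 187.8866], [0.0, 0.0, 1.0]], [[-0.5898, 0.8075, 0.0095], [0.5615, 0.4185, -0.7139], [-0.5804, -0.4157, -0.7002]], [0.355, -0.2555, 1.0352]]
top [[[474.5024, 0.0, 260.3903], [0.0, 474.5024, 196.303], [0.0, 0.0, 1.0]], [[-0.0131, -0.9999, 0.0061], [-0.9767, 0.0115, -0.2142], [0.2142, -0.0088, -0.9768]], [-0.0106, 0.563, 0.8974]]
0.1 [ 0.25119851 -0.57195859  0.20490738] [[ 0.916  0.402 -0.   ]
 [ 0.402 -0.916  0.001]
 [-0.    -0.001 -1.   ]] 0.09379312415467518
```

View pics/scene0.png

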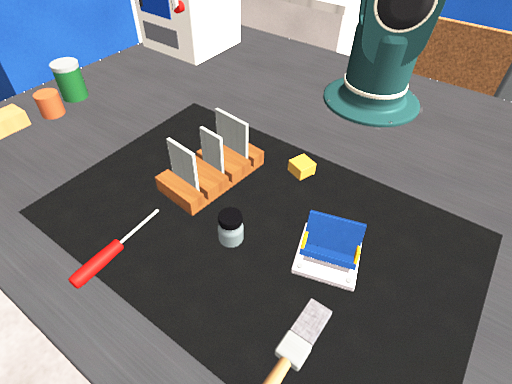

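View pics/top0.png

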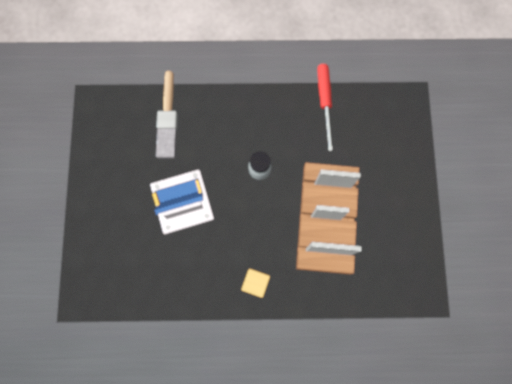

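The top view shows the rack on the right with plates at rows about 180, 212 and 248, and the rest at about (182,200). By apparent width, the far plate (row 175) looks like the middle one, but I need enlarged crops to confirm.

```bash
python3 - <<'E'
import cv2,numpy as np
a=cv2.imread("pics/top0.png")
b=cv2.resize(a[155:280,290:370],None,fx=4.7,fy=4.7,interpolation=cv2.INTER_CUBIC)
c=cv2.resize(a[160:240,140:225],None,fx=4.7,fy=4.7,interpolation=cv2.INTER_CUBIC)
o=np.zeros((590,790,3),np.uint8);o[:b.shape[0],:b.shape[1]]=b[:590];o[:c.shape[0],390:390+c.shape[1]]=c
for i in range(0,376,47): cv2.putText(o,str(290+i//47*10),(i,585),0,.35,(255,255,255)); cv2.line(o,(i,560),(i,575),(255,255,255))
cv2.imwrite("pics/crop.png",o)
E
```

```text
(no output)
```

View pics/crop.png

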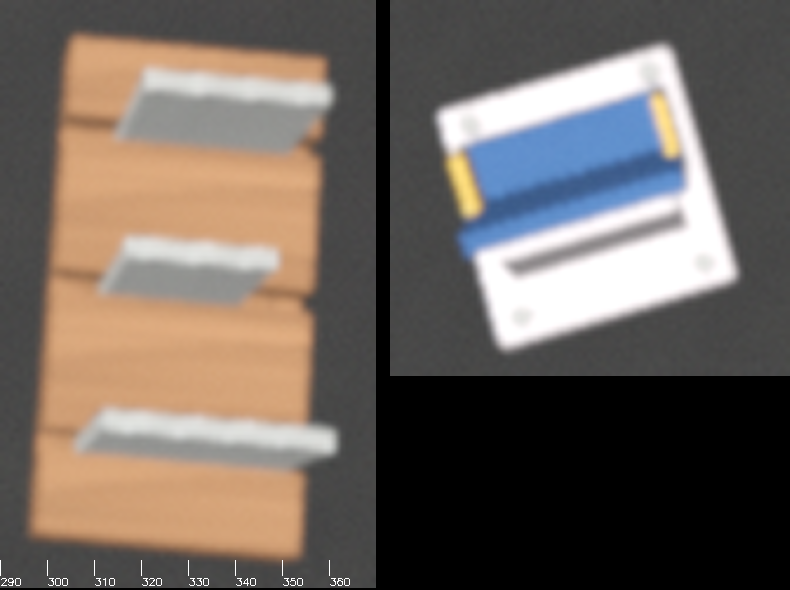

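The crop confirms top-edge lengths of about 40 (far), 33 (centre) and 50 px (near), so the middle plate is in the far slot. On the rest, light blue is the ledge, the dark band is the slope, and the narrow strip below it is the slope's top edge.

```bash
cat > h.py <<'E'
from bench import *
import cv2,numpy as np
def ray(px,z,c):
    K,R,t=[np.array(c[k]) for k in("K","R","t")]
    d=R.T@np.linalg.inv(K)@[px[0],px[1],1]; o=-R.T@t
    return o+d*(z-o[2])/d[2]
E
python3 - <<'E'
from h import *
c=calibration("top")
f=lambda p,ox,oy,z:ray(((p[0])/4.7+ox-.4,p[1]/4.7+oy-.4),z,c)
P=np.array([f(p,290,155,.122) for p in[(147,68),(143,88),(333,84),(331,104)]])
print("mid plate top",P.round(4).tolist(),P.mean(0)); d=(P[0]+P[1]-P[2]-P[3])/2; print(np.linalg.norm(d),np.degrees(np.arctan2(d[1],d[0])))
R=[f(p,290,155,.037) for p in[(72,36),(327,58),(302,557),(30,536)]]; print("rack",np.round(R,4).tolist(),np.mean(R,0))
R=np.array(R);v=R[0]+R[1]-R[2]-R[3];print(np.linalg.norm(v)/2,np.degrees(np.arctan2(v[1],v[0])))
B=np.array([f((p[0]-390,p[1]),140,160,.014) for p in[(438,110),(668,43),(738,278),(503,350)]])
print("base",B.round(4).tolist(),B.mean(0),[np.linalg.norm(B[i]-B[i-1]) for i in range(4)])
v=B[0]+B[1]-B[2]-B[3];a=np.arctan2(v[1],v[0]);print("yaw",np.degrees(a))
for z,pp in((.0844,[(463,231),(684,168)]),(.0802,[(470,258),(686,190)])):
    E=np.array([f((p[0]-390,p[1]),140,160,z) for p in pp]); d=E[0]-E[1]
    print(E.mean(0),np.linalg.norm(d),np.degrees(np.arctan2(-d[0],d[1])))
    off=.02536 if z>.083 else .02536+.00906
    print("origin",E.mean(0)[:2]+off*np.array([np.cos(a),np.sin(a)]))
E
```

```text
mid plate top [[0.6015, -0.1335, 0.122], [0.5931, -0.1315, 0.122], [0.5939, -0.2089, 0.122], [0.5855, -0.2076, 0.122]] [ 0.5934864  -0.17036619  0.122     ]
0.07615940841251032 84.27377259447617
rack [[0.6404, -0.1125, 0.037], [0.6289, -0.2263, 0.037], [0.4084, -0.2029, 0.037], [0.4188, -0.0872, 0.037]] [ 0.52412814 -0.15723412  0.037     ]
0.22239676158635158 -6.287149213173932
base [[0.6049, 0.2173, 0.014], [0.6353, 0.1136, 0.014], [0.5261, 0.0807, 0.014], [0.495, 0.1845, 0.014]] [0.56533918 0.14904161 0.014     ] [np.float64(0.11470365536029602), np.float64(0.10808741567812442), np.float64(0.11400174227745524), np.float64(0.10834081139493834)]
yaw 16.670914500216796
[0.54812014 0.14304769 0.0844    ] 0.09508022435710561 15.7292715143214
origin [0.57241422 0.15032282]
[0.53851097 0.141612   0.0802    ] 0.09384575786903447 17.30673255150475
origin [0.57148424 0.15148622]
```

```bash
python3 -m jog '[0.475,-0.231,-0.035,0,0,-60.3, 0.475,-0.231,-0.035,0,0,-60.3, 0.475,-0.231,-0.035,0,0,-60.3, 0.475,-0.231,-0.035,0,0,-60.3, 0.475,-0.231,-0.035,0,0,-60.3, 0.475,-0.231,-0.035,0,0,-60.3, 0.475,-0.231,-0.035,0,0,-60.3, 0.475,-0.231,-0.035,0,0,-60.3, 0.475,-0.231,-0.035,0,0,-60.3, 0.475,-0.231,-0.035,0,0,-60.3, 0.475,-0.231,-0.035,0,0,-60.3, 0.475,-0.231,-0.035,0,0,-60.3]' 0.35 20
python3 -m jog '[0,0,0,0,0,0,0,0,0,0,0,0,0,0,0,0,0,0,0,0,0,0,0,0]'
python3 - <<'E'
from h import *
s=sense(); print(s["clock"],s["ee_pos"],np.round(s["orientation"],3).tolist(),s["opening"],np.round(s["joint_positions"],2))
c=calibration("wrist"); np.savez("w1.npz",**{k:c[k] for k in "KRt"})
cv2.imwrite("pics/w1.png",cv2.cvtColor(get_image("wrist"),cv2.COLOR_RGB2BGR))
E
```

```text
clock: 1.3
ee_pos: [0.5954, -0.165, 0.2402]
orientation: [[0.098, 0.995, 0.0], [0.995, -0.098, 0.002], [0.002, 0.0, -1.0]]
wrist_force: [-0.2, 1.0, 0.4]
opening: 0.0328
grip_force: 0.0
clock: 1.7
ee_pos: [0.5929, -0.1706, 0.2405]
orientation: [[0.106, 0.994, -0.0], [0.994, -0.106, -0.0], [-0.0, -0.0, -1.0]]
wrist_force: [0.4, 0.8, -0.1]
opening: 0.0326
grip_force: 0.0
1.7 [ 0.59291113 -0.17062475  0.24047198] [[0.106, 0.994, -0.0], [0.994, -0.106, -0.0], [-0.0, -0.0, -1.0]] 0.03261763924754269 [ 0.54  0.4  -0.41  1.58  0.17  1.19 -0.01]
```

View pics/w1.png

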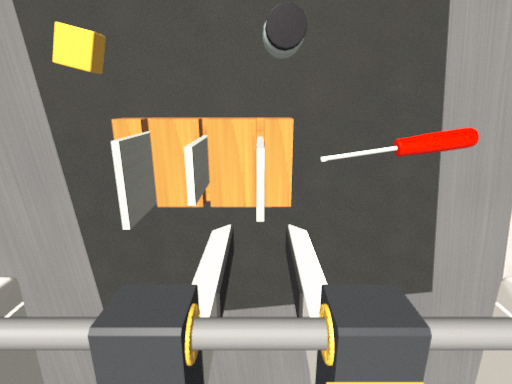

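The wrist view shows the plate on edge at column 260, rows 137–221, lined up midway between the fingers. Its length fits between the narrow one (~68 px) and the wide one (~98 px).

```bash
python3 - <<'E'
from h import *
c=np.load("w1.npz"); a=ray((260.5,137),.122,c);b=ray((260.5,221),.122,c)
print(a,b,(a+b)/2,np.linalg.norm(a-b),np.degrees(np.arctan2(-(a-b)[0],(a-b)[1])))
E
```

```text
[ 0.5998264  -0.11942547  0.122     ] [ 0.59082104 -0.20496535  0.122     ] [ 0.59532372 -0.16219541  0.122     ] 0.08601259906302242 -6.00977918931082
```

```bash
python3 -m jog '[0.001,0.001,0.05,0,0,0, 0.001,0.001,0.09,0,0,0, 0.001,0.001,0.12,0,0,0, 0.001,0.001,0.14,0,0,0, 0.001,0.001,0.157,0,0,0, 0.001,0.001,0.157,0,0,0, 0.001,0.001,0.157,0,0,0, 0.001,0.001,0.157,0,0,0]'
python3 -m jog '[0,0,0,0,0,0,0,0,0,0,0,0,0,0,0,0,0,0,0,0,0,0,0,0,0,0,0,0,0,0,0,0,0,0,0,0,0,0,0,0,0,0,0,0,0,0,0,0]' 0 30
```

```text
clock: 2.55
ee_pos: [0.595, -0.1691, 0.0846]
orientation: [[0.105, 0.995, 0.001], [0.995, -0.105, -0.0], [-0.0, 0.001, -1.0]]
wrist_force: [0.5, -0.2, 0.2]
opening: 0.0329
grip_force: 0.0
clock: 3.35
ee_pos: [0.5944, -0.1689, 0.0837]
orientation: [[0.104, 0.995, -0.0], [0.995, -0.104, -0.0], [-0.0, -0.0, -1.0]]
wrist_force: [-2.6, -0.7, 5.5]
opening: 0.0077
grip_force: 30.0
```

```bash
python3 -m jog '[0,0,-0.02,0,0,0, 0,0,-0.05,0,0,0, 0,0,-0.08,0,0,0, 0,0,-0.12,0,0,0, 0,0,-0.15,0,0,0, 0,0,-0.16,0,0,0, 0,0,-0.16,0,0,0, 0,0,-0.16,0,0,0]' - 40
cat > plan.py <<'E'
from h import *
from scipy.spatial.transform import Rotation as Ro
O=np.array([.572,.151,.030]);a=np.radians(16.6);t=np.radians(25)
X=np.array([np.cos(t)*np.cos(a),np.cos(t)*np.sin(a),np.sin(t)]);Y=np.array([-np.sin(a),np.cos(a),0]);Z=np.cross(X,Y)
S=np.c_[X,Y,Z]; T=np.c_[Y,X,-Z]
def go(p,s=None):
    s=s or sense(); R=np.array(s["orientation"]); P=O+S@np.array(p)
    print("tcp",P.round(4),"shift",(R.T@(P-s["ee_pos"])).round(4),"rot",Ro.from_matrix(R.T@T).as_rotvec(degrees=True).round(2))
E
python3 - <<'E'
from plan import *
go([.020,0,.150]); c=calibration("wrist"); np.savez("w2.npz",**{k:c[k] for k in "KRt"})
s=sense();print(s["ee_pos"],s["grip_force"])
cv2.imwrite("pics/w2.png",cv2.cvtColor(get_image("wrist"),cv2.COLOR_RGB2BGR))
E
```

```text
clock: 4.15
ee_pos: [0.5937, -0.1688, 0.2414]
orientation: [[0.104, 0.995, -0.002], [0.995, -0.104, 0.001], [0.0, -0.002, -1.0]]
wrist_force: [-0.4, 0.2, -5.7]
opening: 0.008
grip_force: 40.0
tcp [0.5286 0.1381 0.1744] shift [ 0.2984 -0.0966  0.0674] rot [-24.81   4.88 -22.24]
[ 0.59367329 -0.16880175  0.24142526] 39.998422265052795
```

View pics/w2.png

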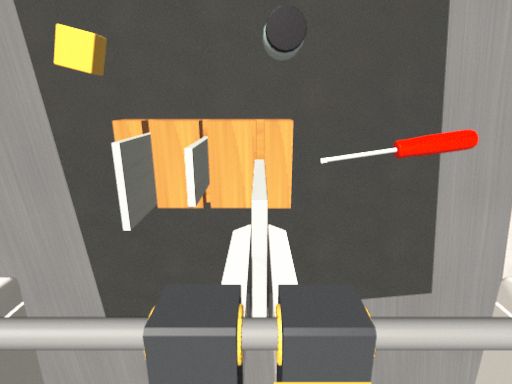

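The plate is held centrally. Its far bottom corner shows at (259,160). I'll use that for the lateral offset and move to the pre-place pose.

```bash
python3 -m jog '[0.03,0,0,0,0,0, 0.07,-0.02,0,0,0,0, 0.11,-0.03,0,-5,1,-4, 0.15,-0.05,0.01,-10,2,-9, 0.19,-0.06,0.02,-15,3,-13, 0.23,-0.07,0.04,-20,4,-18, 0.26,-0.085,0.055,-24.8,4.9,-22.2, 0.28,-0.09,0.062,-24.8,4.9,-22.2, 0.298,-0.097,0.067,-24.8,4.9,-22.2, 0.298,-0.097,0.067,-24.8,4.9,-22.2, 0.298,-0.097,0.067,-24.8,4.9,-22.2, 0.298,-0.097,0.067,-24.8,4.9,-22.2]'
python3 -m jog '[0,0,0,0,0,0,0,0,0,0,0,0,0,0,0,0,0,0]'
python3 - <<'E'
from plan import *
c=np.load("w2.npz"); R0=np.array([[.104,.995,0],[.995,-.104,0],[0,0,-1]])
for r in(158,160,162):
    print("far bottom corner, tool x",R0.T@(ray((259.5,r),.1697,c)-[.5937,-.1688,.2414]))
s=sense();print(s["clock"],S.T@(s["ee_pos"]-O),s["wrist_force"],s["grip_force"]);go([.012,0,.08])
c=calibration("wrist"); np.savez("w3.npz",**{k:c[k] for k in "KRt"})
cv2.imwrite("pics/w3.png",cv2.cvtColor(get_image("wrist"),cv2.COLOR_RGB2BGR))
for n in("top","scene"): cv2.imwrite(f"pics/{n}3.png",cv2.cvtColor(get_image(n),cv2.COLOR_RGB2BGR))
a=cv2.imread("pics/scene3.png")[170:300,260:400];a=cv2.resize(a,None,fx=3,fy=3)
b=cv2.resize(cv2.imread("pics/w3.png"),(384,288)); o=np.zeros((390,804,3),np.uint8);o[:390,:420]=a;o[:288,420:]=b;cv2.imwrite("pics/c3.png",o)
E
```

```text
clock: 5.4
ee_pos: [0.5289, 0.1369, 0.1759]
orientation: [[-0.284, 0.868, 0.406], [0.959, 0.258, 0.12], [-0.0, 0.423, -0.906]]
wrist_force: [-0.0, -0.9, -5.4]
opening: 0.0078
grip_force: 40.0
clock: 5.7
ee_pos: [0.5292, 0.1373, 0.1765]
orientation: [[-0.284, 0.868, 0.407], [0.959, 0.258, 0.12], [-0.001, 0.424, -0.905]]
wrist_force: [-0.4, -0.0, -5.4]
opening: 0.0077
grip_force: 40.0
far bottom corner, tool x [0.03978408 0.00032176 0.0717    ]
far bottom corner, tool x [0.03812401 0.00032116 0.0717    ]
far bottom corner, tool x [0.03645773 0.00032056 0.0717    ]
5.7 [ 0.02114211 -0.00093175  0.15174295] [-0.43156043 -0.01065547 -5.44897874] 39.99764263629913
tcp [0.55   0.1444 0.1076] shift [ 0.001  -0.0093  0.0717] rot [ 0.12  0.07 -0.05]
```

```bash
python3 -c "
import cv2;a=cv2.imread('pics/c3.png');cv2.imwrite('pics/c3b.png',a[:,:800])"
```

```text
(no output)
```

View pics/c3b.png

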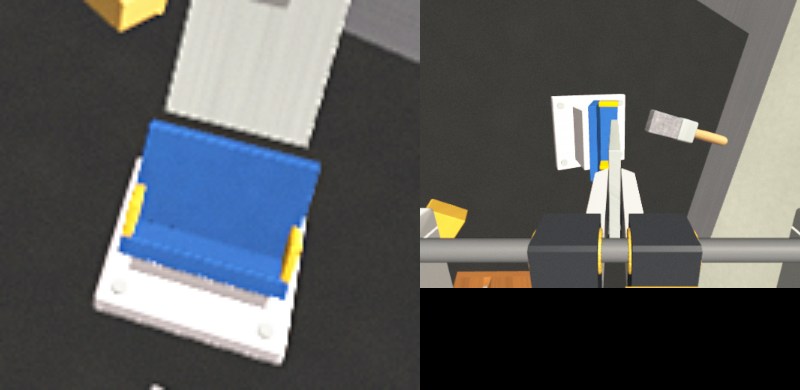

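Scene crop: the slope's top edge runs (153,121)–(320,162), and the plate's bottom edge hovers above it at (165,108)–(312,147). Next I check the relative lateral position and yaw by projecting the model into this view.

```bash
python3 - <<'E'
from plan import *
c=calibration("scene");K,R,t=[np.array(c[k]) for k in("K","R","t")]
s=sense();P=np.array(s["ee_pos"]);Q=np.array(s["orientation"])
def pr(n,w):
    u=K@(R@w+t);print(n,((u[:2]/u[2]-[260,170])*3+1).round(1))
# plate bottom front face corners, slope edges
for sx in(1,-1): pr("plate bot front",P+Q@[sx*.038,.004,.0717])
for sx in(1,-1): pr("slope top front",O+S@[0,sx*.048,.060])
for sx in(1,-1): pr("slope top back",O+S@[-.01,sx*.048,.060])
for sx in(1,-1): pr("ledge front",O+S@[.026,sx*.048,0])
for sx in(1,-1): pr("cheek inner top front?",O+S@[.026,sx*.042,.022])
E
```

```text
plate bot front [306.1 149.3]
plate bot front [163.9 112.6]
slope top front [316.8 169.6]
slope top front [146.3 125.1]
slope top back [316.8 162.6]
slope top back [148.7 119. ]
ledge front [287.9 284.9]
ledge front [117.7 236. ]
cheek inner top front? [287.1 247.3]
cheek inner top front? [135.9 205.1]
```

```bash
python3 - <<'E'
import cv2
a=cv2.imread("pics/scene3.png")[175:275,290:375];cv2.imwrite("pics/c4.png",cv2.resize(a,None,fx=6,fy=6,interpolation=cv2.INTER_CUBIC)[:600])
E
```

```text
(no output)
```

View pics/c4.png

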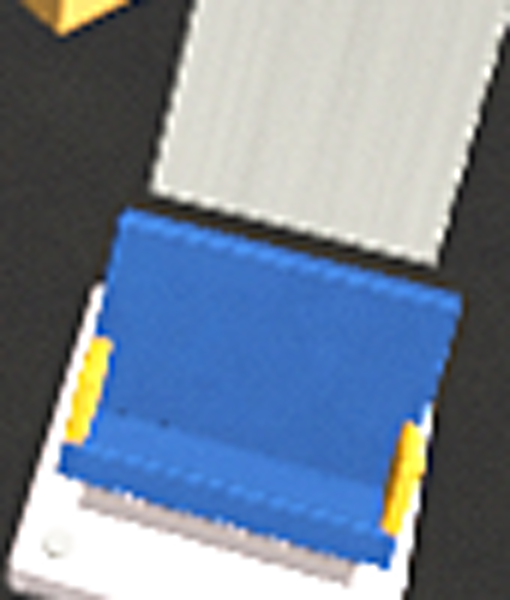

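Plate and rest agree with the model to about 1 mm, the yaw matches, and the lateral clearance of ±4 mm is safe. I'll descend in front of the slope to 8 mm above the ledge.

```bash
python3 -m jog '[0.001,-0.002,0.02,0,0,0, 0.001,-0.004,0.04,0,0,0, 0.001,-0.006,0.055,0,0,0, 0.001,-0.009,0.065,0,0,0, 0.001,-0.009,0.071,0,0,0, 0.001,-0.009,0.071,0,0,0, 0.001,-0.009,0.071,0,0,0, 0.001,-0.009,0.071,0,0,0]'
python3 -m jog '[0,0,0.002,0,0,0, 0,0,0.004,0,0,0, 0,0,0.005,0,0,0, 0,0,0.005,0,0,0, 0,0,0.005,0,0,0]'
python3 - <<'E'
from plan import *
s=sense();print(S.T@(s["ee_pos"]-O),S.T@s["wrist_force"],s["ft_torque"])
E
```

```text
clock: 6.65
ee_pos: [0.5501, 0.1448, 0.109]
orientation: [[-0.285, 0.867, 0.408], [0.959, 0.258, 0.12], [-0.001, 0.425, -0.905]]
wrist_force: [0.3, -0.8, -4.8]
opening: 0.0081
grip_force: 40.0
clock: 7.15
ee_pos: [0.5519, 0.1455, 0.1038]
orientation: [[-0.285, 0.868, 0.407], [0.958, 0.258, 0.12], [-0.001, 0.424, -0.905]]
wrist_force: [-0.8, 0.6, -4.9]
opening: 0.0077
grip_force: 40.0
[0.01225801 0.00044571 0.07569454] [-2.62304435  0.79847106 -4.23450225] [-0.28269245  0.85214325  0.00347085]
```

```bash
python3 -m jog '[0,-0.003,0.001,0,0,0, 0,-0.005,0.002,0,0,0, 0,-0.006,0.003,0,0,0, 0,-0.006,0.003,0,0,0, 0,-0.006,0.003,0,0,0]'
cat > st.py <<'E'
from plan import *
s=sense();print(S.T@(s["ee_pos"]-O),S.T@s["wrist_force"],S.T@s["ft_torque"])
E
python3 st.py; python3 -m jog '[0,-0.001,0.001,0,0,0, 0,-0.002,0.002,0,0,0, 0,-0.002,0.002,0,0,0, 0,-0.002,0.002,0,0,0]'; python3 st.py
```

```text
clock: 7.65
ee_pos: [0.5479, 0.1443, 0.0986]
orientation: [[-0.285, 0.868, 0.407], [0.958, 0.259, 0.12], [-0.001, 0.424, -0.905]]
wrist_force: [0.1, 0.6, -6.2]
opening: 0.0079
grip_force: 40.0
[0.00634625 0.00046281 0.0727011 ] [-2.37266107  0.57880127 -5.7042808 ] [-0.0460207   0.86528895  0.02802972]
clock: 8.05
ee_pos: [0.5476, 0.1441, 0.0972]
orientation: [[-0.285, 0.867, 0.409], [0.958, 0.258, 0.12], [-0.001, 0.426, -0.905]]
wrist_force: [-15.6, -4.4, 24.3]
opening: 0.0078
grip_force: 40.0
[0.00541123 0.00039644 0.07157916] [-4.44640976  0.20962092 28.91186906] [-0.00199997  1.62119919 -0.03025425]
```

Foot contact at seat z = 71.6 mm, as predicted. I'll ease the down-force and push back onto the slope.

```bash
python3 -m jog '[0,0,-0.0007,0,0,0, 0,-0.001,-0.0007,0,0,0, 0,-0.002,-0.0007,0,0,0, 0,-0.002,-0.0007,0,0,0, 0,-0.002,-0.0007,0,0,0]'; python3 st.py;  python3 -m jog '[0,-0.001,0,0,0,0, 0,-0.001,0,0,0,0, 0,-0.001,0,0,0,0]'; python3 st.py
```

```text
clock: 8.55
ee_pos: [0.5462, 0.1438, 0.0966]
orientation: [[-0.285, 0.867, 0.409], [0.959, 0.258, 0.121], [-0.0, 0.427, -0.904]]
wrist_force: [6.2, -0.1, 4.1]
opening: 0.0077
grip_force: 40.0
[0.00384415 0.00042963 0.07165153] [ 7.07245376 -1.85790658  1.27787485] [-0.34040616 -1.49600229 -0.06751595]
clock: 8.85
ee_pos: [0.5461, 0.1438, 0.0966]
orientation: [[-0.285, 0.866, 0.41], [0.958, 0.258, 0.122], [-0.0, 0.428, -0.904]]
wrist_force: [11.9, 1.8, 0.1]
opening: 0.0078
grip_force: 40.0
[0.00377819 0.00046448 0.0716833 ] [10.86132542 -1.70040764 -5.00395642] [-0.56943746 -2.72242224  0.02707396]
```

```bash
python3 -m jog '[0,0.001,0.0005,0,0,0, 0,0.001,0.0005,0,0,0, 0,0.001,0.0005,0,0,0]' - 10; python3 st.py
python3 -m jog '[0,0,0,0,0,0,0,0,0,0,0,0,0,0,0,0,0,0,0,0,0,0,0,0,0,0,0,0,0,0]' 0.14; python3 st.py
python3 - <<'E'
from h import *
a=get_image("scene")[120:280,260:400];b=get_image("wrist")[:,:,:]
a=cv2.resize(a,None,fx=2.8,fy=2.8);b=cv2.resize(b,(400,300));o=np.zeros((448,792,3),np.uint8);o[:,:392]=a;o[:300,392:]=b
cv2.imwrite("pics/r.png",o[:,:,::-1])
E
```

```text
clock: 9.15
ee_pos: [0.5463, 0.1438, 0.0962]
orientation: [[-0.285, 0.867, 0.409], [0.958, 0.258, 0.121], [-0.001, 0.427, -0.904]]
wrist_force: [1.3, -0.7, 9.2]
opening: 0.0081
grip_force: 10.0
[0.00380064 0.00048072 0.07129651] [ 4.87605484 -1.00977485  7.8973495 ] [-0.26973525 -1.10367178  0.00708169]
clock: 9.65
ee_pos: [0.545, 0.1434, 0.0951]
orientation: [[-0.285, 0.868, 0.407], [0.959, 0.258, 0.12], [-0.001, 0.424, -0.906]]
wrist_force: [-0.2, 0.2, 0.1]
opening: 0.0131
grip_force: 0.0
[0.00213724 0.00043199 0.07082742] [-0.0584905   0.18987483  0.11859018] [-0.01886603  0.27672431  0.00033377]
```

View pics/r.png

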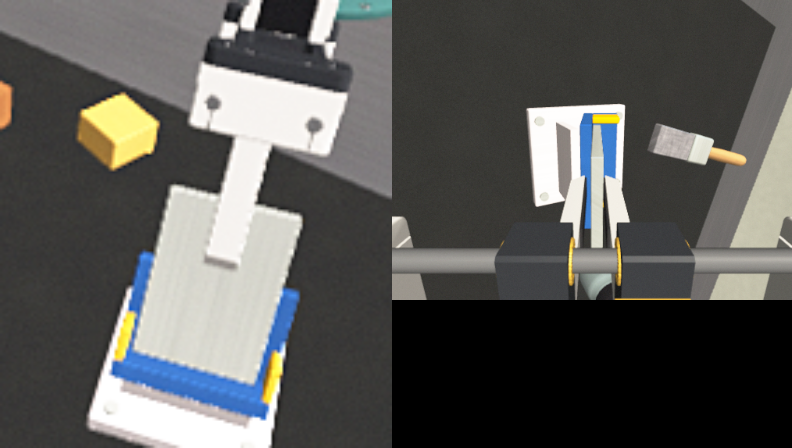

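The plate stands on the ledge between the cheeks and flat on the slope, with the gripper free (forces near zero). I'll open wider, withdraw along the tool axis and check.

```bash
python3 -m jog '[0,0,0,0,0,0, 0,0,0,0,0,0, 0,0.001,0,0,0,0, 0,0.002,0,0,0,0,0,0.002,0,0,0,0]' 0.3; python3 st.py
python3 -m jog '[0,0,-0.01,0,0,0, 0,0,-0.03,0,0,0, 0,0,-0.05,0,0,0, 0,0,-0.08,0,0,0, 0,0,-0.11,0,0,0, 0,0,-0.14,0,0,0, 0,0,-0.15,0,0,0, 0,0,-0.15,0,0,0, 0,0,-0.15,0,0,0, 0,0,-0.15,0,0,0]'; python3 st.py
python3 - <<'E'
from h import *
A=get_image("scene");a=cv2.resize(A[140:280,260:380],None,fx=3.3,fy=3.3);b=cv2.resize(A,(400,300));o=np.zeros((600,800,3),np.uint8);o[:a.shape[0],:a.shape[1]]=a;o[:300,400:]=b;o[300:,400:]=cv2.resize(get_image("top"),(400,300))
cv2.imwrite("pics/f.png",o[:,:,::-1])
E
```

```text
clock: 10.25
ee_pos: [0.5471, 0.144, 0.0961]
orientation: [[-0.285, 0.868, 0.407], [0.959, 0.258, 0.12], [-0.001, 0.425, -0.905]]
wrist_force: [-0.4, -0.3, -1.5]
opening: 0.0281
grip_force: 0.0
[0.00448164 0.0003926  0.07089276] [-1.07152614 -0.17536469 -1.10065494] [-0.01232814  0.26868049  0.00354065]
clock: 11.25
ee_pos: [0.4857, 0.126, 0.231]
orientation: [[-0.285, 0.868, 0.406], [0.958, 0.259, 0.121], [-0.0, 0.423, -0.906]]
wrist_force: [0.3, 0.2, 0.0]
opening: 0.0282
grip_force: 0.0
[0.0034783  0.00071139 0.22011237] [ 0.31239625  0.09054732 -0.11871486] [-0.05947606  0.36905396  0.00883946]
```

View pics/f.png

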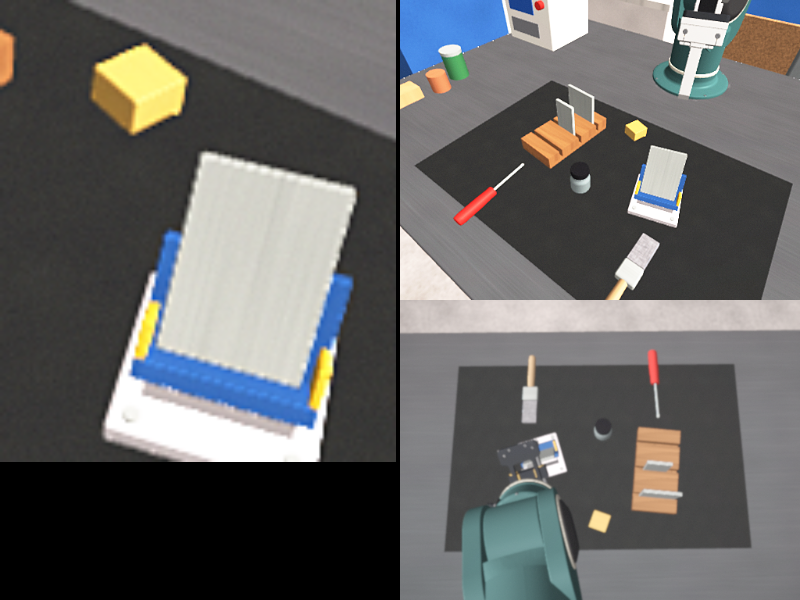

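The plate leans squarely on the slope between the cheeks, the other two plates are still in their slots, and the bystanders are undisturbed. Handing in.

```bash
python3 -c "from bench import sign_off; print(sign_off())"
```

```text
the job is handed in; nothing more can be done
None
```

The middle plate leans flat on the slope with its foot on the ledge between the cheeks, the gripper is clear of it, and the job is handed in at about 11 s of the 48 s allowed.

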